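# Clip the hinged pip template to a horn blank with self-closing tweezers

## Robot

A 7-joint arm with a two-finger parallel gripper is mounted at the origin on the work surface. World frame = base frame: x ahead of the robot, y to its left, z up, the work surface at z = 0. Lengths are in m, angles in degrees, forces in N, time in s.
With the tool pointing down it reaches from about 0.35 to 0.9 m from the base axis. Payload 19.9 kg.
Tool frame: the origin (TCP) lies midway between the tips of the shut fingers; the grasp point (between the pads) lies 19 mm behind it; z points along the fingers, x is the direction in which the jaws open and shut, and the axes are right-handed (so a half turn about z gives the same grasp; the last joint's range is limited). The gripper opens to 85 mm and grips with 20 to 120 N. Pads are 22 mm wide; open, the fingers measure 114 mm over their backs; the gripper's body (76 mm by 85 mm) begins 54 mm behind the grasp point. The pads swing forward as they close: fully open they stand 13 mm farther back than shut.
Start: joints at [-70.617, 23.915, -0.59, 92.452, 0.269, 63.638, -3.037], TCP at [0.232, 0.58, 0.231] pointing down, gripper open.
Joint ranges: [-161.28, 161.28], [-22.2, 115.67], [-73.04, 71.86], [3.21, 147.25], [-68.34, 248.33], [10.77, 114.83], [-161.83, 161.83]. Speed limits (degrees/s): [108.29, 108.29, 136.94, 136.94, 172.46, 172.46, 172.46].

## Interface

Orientations are given as a 3x3 rotation matrix whose columns are the frame's x, y, z axes.
In Python, from rig import sensors, viewer, finish_job gives the robot as it stands. The module is installed in compiled form; this text tells all that it offers.
- The arm moves only by the shell command python3 -m creep 'ROWS' [OPENING] [FORCE]. ROWS is JSON, one flat list of numbers, 4 for each row, row after row: the shift along the tool's x, y, z as a fraction of full scale, then the turn about the tool's z as a fraction of full scale. In form: [dx, dy, dz, turn, dx, dy, dz, turn, ...]. A call has 1 to 12 rows; each row is the pose to reach, as a shift and turn from the pose measured when the call began, along the tool's axes at that moment; what a row does not reach only later rows make up. Full scale, the value 1, is 0.1 m for a shift and pi/4 rad for a turn. A row lasts 1/8 s, in which the tool goes at most 62.5 mm and 10.7 degrees, less where a joint would pass 70% of its speed; a pose out of reach is approached as far as the arm can. A call with a number of a shift or a turn outside -1 to 1 is refused whole. A call with a gripper value outside its range is refused whole. OPENING is the gripper command: -1 is fully open, 1 is shut, values between are in proportion, set as the call begins (- or left out, the last holds). The fingers move at their own pace and stop on an object; FORCE is the grip in N (left out, the last holds). Time passes only in rows, so rows that repeat a pose let the fingers close. It gives the time, the measured TCP pose, the force and the opening at its end, in the units of the state.
- sensors.state(): the state, without advancing time (a new reading comes with each control period).
- viewer.capture(name): name is "scene" or "top"; returns a dict with "pixels" (400x640x3 uint8, blue, green, red), "depth" (400x640 float32, m along the optical axis (not along the pixel's ray), 0 where there is no reading), "fx", "fy", "cx", "cy" (pixels), "origin" and "orientation" of the camera in the world. Camera axes: x right, y down, z forward; pixel columns grow to the right and rows downward; lengths in m; the calibration is good to about 2 mm. A picture is of the moment at which its call begins.
- finish_job(): hands the job in, once; it reports no verdict.
The state is a dict: "time_s": time; "joints": joint angles; "joint_vel": joint speeds; "effort": joint torques, N m; "position": TCP position; "ee_rot": TCP orientation; "wrist_force": force on the tool from outside, world axes, zero at the start; "torque": the same for the moment, N m; "opening": finger opening in m.
Only numpy, scipy, OpenCV 4.12 (cv2) and the standard library are available. Lean on these libraries where they do the work, as an engineer would, in place of code of your own. Each camera call takes 0.05 s, during which the arm holds its last target. There are 200 camera calls.

## Task

Get the horn blank on the marking jig ready for drilling: swing the hinged bronze pip template up until it stands against the horn. Then squeeze the self-closing tweezers so that their jaws open, lift them off their stand, lower the jaws astride template and horn at about the middle of the top edge, well down over it, and let go so that they clamp both tightly together and stay there upright by themselves. Do not shift the other things lying about.

Things in the scene. Friction and masses are not known exactly. Their poses are not given: they have to be found in the camera images.
- clip_spot (a point): Middle of the top edge of the closed stack on the marking jig (horn 6 mm + shut leaf 4 mm = 10 mm thick), 77 mm above the table. x runs along the edge, y is square to the plates and points from the horn to the leaf side, z up. The horn lies at y -5 to +1 mm, the shut leaf at +1 to +5 mm.
- jig: Marking jig, fixed: a dark wooden base block 90 (x) x 56 (y) x 30 mm high, origin at the middle of its underside, axes as clip_spot. In it stands a cream horn blank 50 x 6 mm, rising from 30 to 77 mm above the table, with the hinged leaf on its +y face. A wooden backing on the -y side of the horn rises to 27 mm below the top edge, 8 mm thick.
- leaf (a joint): Hinge of the template leaf, rad: 0 = upright and flat against the horn, growing as the leaf leans away to the jig's +y side (up to 1.2). Hinge line along the jig's x, 33.5 mm above the table and 3 mm to the +y side of clip_spot. Stiff friction hinge: it stays where it is left; about 1 N at the free edge moves it. Pushed from outside at its free edge, follow its arc (the edge rises as it shuts): a plain level push can catch.
- leaf_edge (a point): Middle of the free edge of the bronze template leaf (46 mm wide, 4 mm thick, five dark pip holes), 43.5 mm from the hinge line; z points from the hinge to this edge, y out of the leaf's outer face.
- stand: Fixed wooden stand, base 100 (x) x 70 (y) x 8 mm, origin at the middle of its underside; two posts at x = -31 and +31 mm, 54 mm high, with notches 11 mm deep in which the tweezers' ears lie. Free space of 44 mm between the posts; the tweezers lift out straight up.
- tw_grip (a point): Centre between the two flat light-wood squeeze pads of the self-closing tweezers, which stand upright on the stand, jaws down. Each pad is 26 mm wide (x) and 36 mm high (z), outer faces 48 mm apart (y) at rest. z points up the tool, y is the squeeze direction. 93 mm above the table on the stand. The knob on top ends 28 mm above this point; the cross ears (72 mm along x) lie 34 to 39 mm below it.
- tw_tips (a point): Point midway between the lower ends of the two jaws, 75 mm below tw_grip; x, y, z as there. Each jaw is a steel block 14 mm wide (x), 5 mm thick (y), 18 mm high. The gap between them is 1 mm at rest, 21 mm squeezed fully. The ears' underside is 36 mm above this point.
- tweezers: The whole tweezers, 103 mm high, about 85 g; origin and axes as tw_tips. Squeezing the pads together to their stop (28 mm over the outer faces) opens the jaws in parallel by 20 mm in all. Springs push back with 5 N per pad at rest, 10 N at the stop, and shut the jaws when let go.
- horn_die: a bystander to leave alone: horn die, an 18 mm cube, loose; origin under its centre.
- thimble: a bystander to leave alone: tarnished silver thimble, 19 mm across, 25 mm high, loose; origin under its centre.
- soapstone: a bystander to leave alone: grey-green soapstone rubbing block 50 x 85 x 24 mm, loose; origin under its centre.
- spare_template: a bystander to leave alone: spare bronze template lying flat, 60 x 50 x 4 mm, loose; origin under its centre.
- wax_jar: a bystander to leave alone: amber wax jar, 48 mm across, 60 mm high, loose; origin under its centre.
- brush: a bystander to leave alone: brush 170 mm long lying along its x axis, loose; origin under its middle.
Not all that is in view belongs to the job. Leave any green or turquoise look-alike of the jig alone. What is shaped like the tweezers but green or turquoise is not meant.

How it is judged:
By the outcome, as a careful person would: the job done as asked, in the order asked, and still so for the second after the job is handed in, with the robot touching nothing.
It also fails if it takes over 59 s, if anything falls off the work surface, if the arm or the gripper's body presses on something with over 40 N, if the wrist force passes 120 N, or if a joint passes its speed limit or range.

## Working session

There is one attempt and no reset: what is moved stays moved. The work goes in short steps, Python scripts to look and compute and a shell command to move; the robot and the scene stay as the last step left them, time stands still between calls to the robot, and variables do not carry over. Pictures are saved under pics/ and viewed, about 8 in all and at most 12, crops included, and the job is handed in when it is done.

```bash
mkdir -p pics
cat > h.py <<'E'
import numpy as np,cv2
from rig import sensors,viewer
def cap(n):
    c=viewer.capture(n); np.savez(''+n+'.npz',**c); return c
def load(n): return dict(np.load(''+n+'.npz'))
def cloud(c):
    v,u=np.mgrid[0:400,0:640]; d=c['depth']
    P=np.stack([(u-c['cx'])/c['fx']*d,(v-c['cy'])/c['fy']*d,d],-1)
    return P@np.array(c['orientation']).T+np.array(c['origin'])
E
python3 - <<'E'
from h import *
for n in('scene','top'):
    c=cap(n); cv2.imwrite(f'pics/{n}0.png',c['pixels']); print(n,c['origin'],c['fx'],np.round(c['orientation'],3).tolist())
s=sensors.state();print(s['position'],np.round(s['ee_rot'],3).tolist(),s['opening'],s['time_s'])
E
```

```text
scene [1.1996375  0.53607731 1.06476364] 468.4525911129713 [[-0.624, 0.612, -0.486], [0.782, 0.495, -0.379], [0.008, -0.617, -0.787]]
top [0.38517883 0.04460741 1.17944092] 397.23456397200493 [[0.006, -0.983, 0.183], [-1.0, -0.007, -0.004], [0.005, -0.183, -0.983]]
[0.23158996 0.58015321 0.23070551] [[0.371, 0.929, -0.0], [0.929, -0.371, -0.001], [-0.001, 0.0, -1.0]] 0.08534962321693611 0.1
```

View pics/scene0.png

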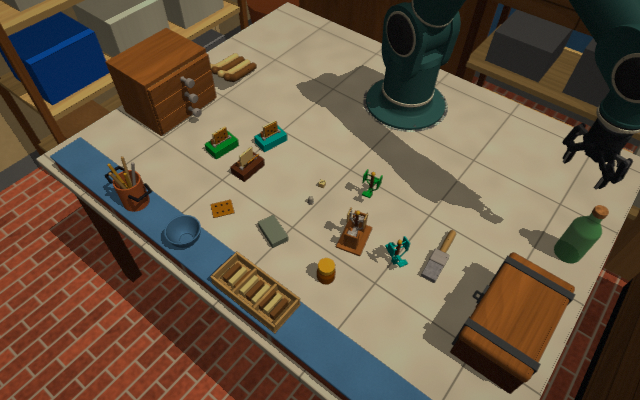

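View pics/top0.png

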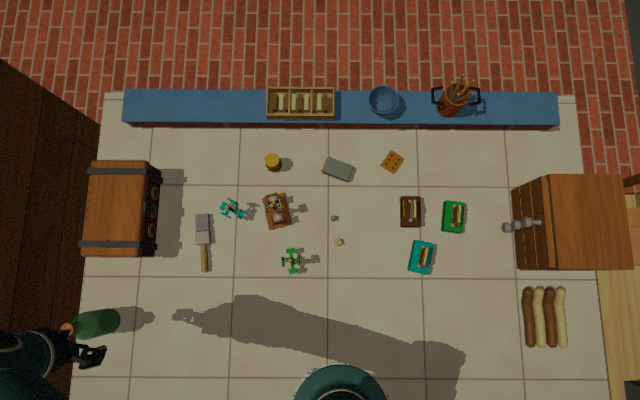

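The tweezers and wooden stand are at top (277,210) and scene (355,232). The dark jig is at top (411,211) and scene (247,165), and the green and turquoise ones are decoys. Next I'll enlarge these and compute the point clouds.

Run:
```python
from h import *
s,t=load('scene'),load('top')
def crop(c,u,v,w=25): return cv2.resize(c['pixels'][v-w:v+w,u-w:u+w],(400,300) if 0 else (300,300),interpolation=cv2.INTER_CUBIC)
m=np.vstack([np.hstack([crop(s,355,230),crop(t,277,210)]),np.hstack([crop(s,247,163),crop(t,411,211)])])
cv2.imwrite('pics/m1.png',m)
Ps,Pt=cloud(s),cloud(t)
for nm,c in(('stand',(277,210)),('jig',(411,211))):
    c0=Pt[c[1],c[0]];print(nm,c0)
    for n,P in(('s',Ps),('t',Pt)):
        q=P.reshape(-1,3);k=(np.hypot(*(q-c0)[:,:2].T)<.075)&(q[:,2]>.004)&(q[:,2]<.16);q=q[k]
        for lo,hi in((.004,.012),(.012,.024),(.026,.034),(.034,.048),(.05,.058),(.06,.072),(.072,.082),(.085,.1),(.1,.125)):
            z=q[(q[:,2]>lo)&(q[:,2]<hi)]
            if len(z)>4:
                r=cv2.minAreaRect((z[:,:2]*1000).astype(np.float32));print(n,lo,hi,len(z),np.round(np.median(z,0)*1000,1),np.round(r[0],1),np.round(r[1],1),round(r[2],1))
```

```text
stand [0.56569793 0.17999474 0.05302544]
s 0.004 0.012 439 [575.4 202.    7.7] [581.1 174.4] [112.4 109.1] 16.5
s 0.012 0.024 60 [601.6 196.8  15.9] [573.9 189.8] [81.4 64.5] 26.5
s 0.026 0.034 44 [597.5 194.4  29.4] [569.8 190.3] [81.  35.6] 15.6
s 0.034 0.048 67 [603.6 193.5  41.5] [576.6 191.7] [67.2 34.9] 15.2
s 0.05 0.058 62 [591.6 193.4  56.2] [568.5 190. ] [82.5 34.8] 14.7
s 0.06 0.072 106 [591.5 190.   63.5] [569.  189.3] [86.4 39.3] 16.9
s 0.072 0.082 18 [570.6 191.3  78. ] [568.9 190.3] [21.7 45.7] 16.7
s 0.085 0.1 46 [572.2 192.4  91.8] [569.7 190.2] [25.3 46.8] 14.2
s 0.1 0.125 83 [570.6 189.8 108.7] [568.5 189.4] [26.7 47.7] 15.2
t 0.004 0.012 394 [563.7 176.2   7.2] [569.9 183.2] [125.6 132. ] 4.2
t 0.012 0.024 28 [554.  181.4  14.4] [566. 185.] [73.  60.9] 11.4
t 0.026 0.034 10 [558.9 182.1  28.7] [566.5 184.9] [71.5 35.8] 17.1
t 0.034 0.048 22 [574.3 182.3  38.1] [567.8 185.9] [74.8 34.1] 15.2
t 0.05 0.058 73 [589.3 186.7  55.8] [569.5 185.5] [81.  32.1] 15.1
t 0.06 0.072 111 [564.5 185.8  63.9] [570.3 186.9] [84.7 37.1] 14.5
t 0.072 0.082 6 [565.8 195.2  79.6] [568.1
[... 518 characters left out ...]
205.3   54.1] [ 569.5 -207.3] [49.8 32.3] 15.2
s 0.06 0.072 55 [ 570.2 -204.9   67. ] [ 568.8 -192.6] [34.5 50. ] 84.1
s 0.072 0.082 46 [ 568.  -205.8   75.8] [ 567.2 -193.1] [38.7 49. ] 86.5
t 0.004 0.012 76 [ 561.8 -182.4    5.5] [ 559.5 -210.3] [126.4 141.6] 8.4
t 0.012 0.024 26 [ 548.  -181.9   20.1] [ 567.3 -204.6] [87.4 48.8] 1.0
t 0.026 0.034 300 [ 558.8 -212.    29.5] [ 569.2 -209.4] [56.8 89.7] 89.0
t 0.034 0.048 87 [ 565.2 -204.9   39.1] [ 567.1 -205.1] [79.7 45.2] 0.2
t 0.05 0.058 46 [ 567.9 -206.8   53.8] [ 569.1 -204.8] [30.4 57.9] 88.1
t 0.06 0.072 59 [ 565.8 -185.2   67.5] [ 569.9 -192.9] [29.  47.8] 87.9
t 0.072 0.082 49 [ 572.7 -208.5   76.5] [ 568.9 -194.9] [33.3 49.2] 88.8
```

View pics/m1.png

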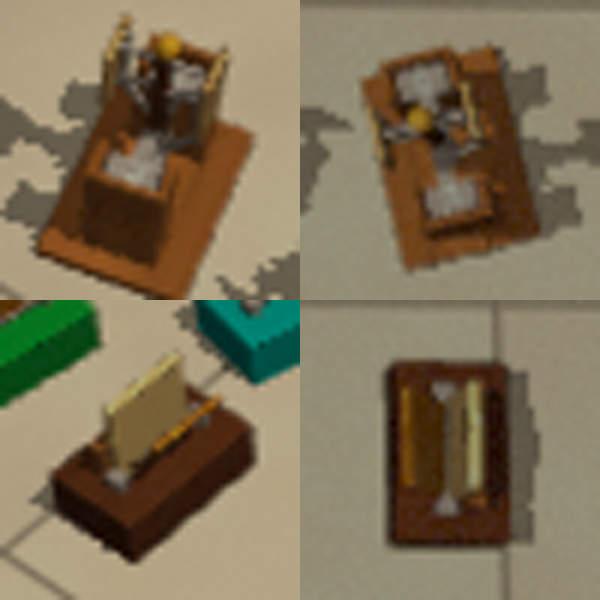

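The crops show the tweezers' squeeze axis at about 105° world, centre about (0.569, 0.188). The jig's axes are nearly aligned with the world, and the leaf leans to world +y. Now a finer look at the horn and leaf.

```bash
cat >> h.py <<'E'
def go(x,y,z,yaw):
    s=sensors.state();R=np.array(s['ee_rot']);d=R.T@(np.array([x,y,z])-s['position'])/.1
    cur=np.degrees(np.arctan2(R[1,0],R[0,0]));t=(cur-yaw+90)%180-90
    print('at',np.round(s['position'],4),'yaw',round(cur,1),'rows',np.round(d,3),round(t/45,3),'F',np.round(s['wrist_force'],1),'op',round(s['opening'],4),'t',s['time_s'])
E
python3 - <<'E'
from h import *
for n in('scene','top'):
    c=load(n);P=cloud(c);q=P.reshape(-1,3);b=c['pixels'].reshape(-1,3)
    k=(abs(q[:,0]-.569)<.018)&(abs(q[:,1]+.2)<.05)&(q[:,2]>.033);q=q[k]*1000;b=b[k]
    o=np.argsort(q[:,1])
    print(n)
    for lo in range(-230,-160,3):
        z=q[(q[:,1]>=lo)&(q[:,1]<lo+3)];zz=b[(q[:,1]>=lo)&(q[:,1]<lo+3)]
        if len(z):print(lo,len(z),np.round([z[:,2].min(),z[:,2].max()]),np.round(zz.mean(0)))
    q=P.reshape(-1,3);k=(np.hypot(q[:,0]-.568,q[:,1]+.2)<.09)&(q[:,2]>.074)&(q[:,2]<.08)&(q[:,1]<-.2)
    z=q[k]*1000;print('horn top',len(z),z.min(0),z.max(0),z.mean(0), cv2.minAreaRect(z[:,:2].astype(np.float32)))
    k=(np.hypot(q[:,0]-.568,q[:,1]+.2)<.07)&(q[:,2]>.0285)&(q[:,2]<.0325);z=q[k]*1000;print('base',z.min(0),z.max(0),cv2.minAreaRect(z[:,:2].astype(np.float32)))
go(.569,-.14,.2,90)
E
```

```text
scene
-215 1 [74. 74.] [110. 159. 180.]
-212 7 [39. 77.] [ 92. 141. 162.]
-209 38 [34. 80.] [ 62. 108. 130.]
-206 57 [36. 79.] [ 56. 100. 123.]
-203 7 [35. 80.] [ 47.  85. 107.]
-200 2 [35. 36.] [ 8. 26. 48.]
-197 1 [42. 42.] [13. 39. 70.]
-194 1 [36. 36.] [20. 40. 76.]
-191 2 [33. 34.] [18. 39. 78.]
-188 4 [34. 53.] [14. 39. 74.]
-185 1 [33. 33.] [14. 38. 78.]
-182 6 [33. 70.] [ 21.  82. 131.]
-179 8 [67. 73.] [ 25.  76. 116.]
-176 2 [71. 74.] [ 16.  82. 134.]
horn top 33 [ 544.88894662 -212.99382174   74.03978047] [ 590.62980255 -202.77785178   79.85854387] [ 568.96402293 -207.18128957   76.565171  ] ((567.9584350585938, -207.8203887939453), (9.277972221374512, 45.70379638671875), 86.48603057861328)
base [ 523.31991082 -235.7761217    28.52800696] [ 614.11074311 -177.98075937   32.48833575] ((568.6363525390625, -206.9965057373047), (90.5594482421875, 57.83699035644531), 0.6240406036376953)
top
-227 1 [33. 33.] [ 9. 24. 44.]
-224 1 [46. 46.] [36. 71. 86.]
-221 12 [48. 54.] [41. 71. 85.]
-212 12 [74. 81.] [ 92. 138. 146.]
-209 47 [33. 80.] [ 54.  88. 102.]
-206 15 [34. 77.] [44. 67. 82.]
-203 12 [38. 44.] [ 5. 38. 65.]
-200 11 [40. 50.] [ 9. 40. 66.]
-197 3 [48. 52.] [12. 42. 68.]
-194 10 [52. 55.] [ 8. 40. 67.]
-191 12 [56. 61.] [ 8. 40. 66.]
-188 11 [61. 65.] [ 8. 43. 72.]
-185 3 [35. 65.] [15. 39. 70.]
-182 16 [64. 73.] [11. 61. 99.]
-179 9 [66. 72.] [ 15.  69. 111.]
horn top 33 [ 544.38326764 -211.9782676    74.11533366] [ 593.15234819 -205.57379547   79.90090322] [ 574.78592988 -209.12054241   76.97111548] ((568.7943115234375, -208.4474334716797), (6.102302074432373, 48.87604522705078), 88.54024505615234)
base [ 524.61213887 -237.5913631    28.5208824 ] [ 614.09392257 -181.50533327   32.45671013] ((569.3610229492188, -209.62692260742188), (89.47088623046875, 56.06987762451172), 0.1687721312046051)
at [0.2316 0.5802 0.2307] yaw 68.2 rows [-5.437  5.803  0.314] -0.484 F [-0.2  0.8 -0. ] op 0.0853 t 0.1
```

```bash
python3 -m creep '[-0.5,0.2,0,0, -1,0.4,0,0, -1,0.4,0,0]' 1 30
python3 -m creep '[-0.45,0.5,0,0, -0.9,1,0,0, -0.9,1,0,0]'
python3 -m creep '[-0.45,0.5,0,0, -0.9,1,0,0, -0.9,1,0,0]'
python3 -m creep '[-0.45,0.5,0,0, -0.9,1,0,0, -0.9,1,0,0]'
python3 -c "
from h import *
go(.569,-.15,.15,0)"
```

```text
time_s: 0.48
position: [0.2322, 0.4693, 0.2309]
ee_rot: [[0.373, 0.928, -0.0], [0.928, -0.373, -0.002], [-0.002, 0.0, -1.0]]
wrist_force: [0.2, 1.2, 0.5]
opening: 0.0323
time_s: 0.85
position: [0.293, 0.3459, 0.2313]
ee_rot: [[0.377, 0.926, -0.0], [0.926, -0.377, -0.002], [-0.002, 0.001, -1.0]]
wrist_force: [-0.3, 0.5, 0.2]
opening: 0.0001
time_s: 1.23
position: [0.3531, 0.2226, 0.2317]
ee_rot: [[0.38, 0.925, 0.0], [0.925, -0.38, -0.002], [-0.002, 0.001, -1.0]]
wrist_force: [0.2, 0.5, -0.3]
opening: -0.0001
time_s: 1.6
position: [0.4127, 0.0992, 0.2322]
ee_rot: [[0.383, 0.924, 0.001], [0.924, -0.383, -0.003], [-0.002, 0.002, -1.0]]
wrist_force: [0.5, 0.5, -0.0]
opening: -0.0002
at [0.4127 0.0992 0.2322] yaw 67.5 rows [-1.701  2.397  0.83 ] 1.499 F [ 0.5  0.5 -0. ] op -0.0002 t 1.6
```

```bash
python3 -m creep '[-0.4,0.5,0,0, -0.85,1,0,0, -0.85,1,0,0]' >/dev/null
python3 -m creep '[-0.4,0.5,0,0.2, -0.85,1,0,0.4, -0.85,1,0,0.6, -0.85,1,0,0.75, -0.85,1,0,0.75]' > /dev/null
python3 -m creep '[0,0,0,0.2, 0,0,0,0.4, 0,0,0,0.6,0,0,0,0.75, 0,0,0,0.75]'
python3 -c "
from h import *
go(.569,-.145,.1,0.4)"
```

```text
time_s: 3.22
position: [0.5342, -0.134, 0.2325]
ee_rot: [[1.0, 0.004, 0.0], [0.004, -1.0, -0.004], [0.0, 0.004, -1.0]]
wrist_force: [-0.4, 0.3, 0.2]
opening: 0.0
at [ 0.5342 -0.134   0.2325] yaw 0.2 rows [0.348 0.106 1.325] -0.004 F [-0.4  0.3  0.2] op 0.0 t 3.225
```

```bash
python3 -m creep '[0.35,0.1,0.3,0, 0.35,0.1,0.7,0, 0.35,0.1,1,0, 0.35,0.1,1,0]' >/dev/null
python3 -m creep '[0,0,0.4,0, 0,0,0.75,0, 0,0,0.75,0]'
python3 -c "
from h import *
go(.569,-.167,.058,0.4)
a=[cv2.resize(cap(n)['pixels'][v-50:v+30,u-35:u+35],(525,600),interpolation=cv2.INTER_CUBIC)[:,60:460] for n,u,v in(('scene',247,165),('top',405,211))]
cv2.imwrite('pics/p1.png',np.hstack(a))"
```

```text
time_s: 4.1
position: [0.5677, -0.1432, 0.0556]
ee_rot: [[1.0, 0.011, -0.005], [0.011, -1.0, -0.003], [-0.005, 0.003, -1.0]]
wrist_force: [-1.0, 0.5, 0.1]
opening: 0.0001
at [ 0.5677 -0.1432  0.0556] yaw 0.6 rows [ 0.011  0.238 -0.024] 0.005 F [-1.   0.5  0.1] op 0.0001 t 4.1
```

View pics/p1.png

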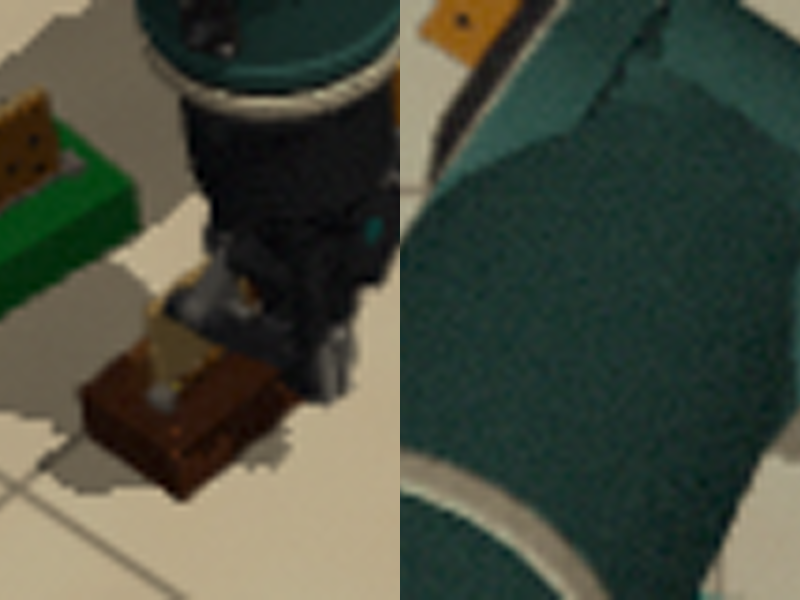

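The fingers are shut, low on the leaf side of the jig, with no contact yet. I'll advance and then follow the arc.

```bash
python3 -m creep '[0.01,0.05,0,0, 0.01,0.1,0,0, 0.01,0.15,0,0, 0.01,0.2,0,0, 0.01,0.2,0,0]'
python3 -m creep '[0,0.03,0,0, 0,0.06,-0.01,0, 0,0.08,-0.02,0, 0,0.1,-0.03,0]'
python3 -m creep '[0,0.02,-0.01,0, 0,0.04,-0.015,0, 0,0.06,-0.02,0, 0,0.06,-0.02,0]'
```

```text
time_s: 4.82
position: [0.5701, -0.1645, 0.0578]
ee_rot: [[1.0, 0.009, -0.002], [0.009, -1.0, -0.004], [-0.002, 0.004, -1.0]]
wrist_force: [0.5, 0.3, 0.0]
opening: 0.0002
time_s: 5.32
position: [0.5701, -0.1746, 0.0609]
ee_rot: [[1.0, 0.009, -0.002], [0.009, -1.0, -0.004], [-0.002, 0.004, -1.0]]
wrist_force: [-0.1, 1.2, 1.0]
opening: 0.0001
time_s: 5.82
position: [0.5702, -0.1809, 0.063]
ee_rot: [[1.0, 0.008, -0.002], [0.008, -1.0, -0.004], [-0.002, 0.004, -1.0]]
wrist_force: [0.3, -0.0, 0.7]
opening: -0.0001
```

```bash
python3 -m creep '[0,0.02,-0.005,0, 0,0.04,-0.01,0, 0,0.04,-0.01,0]'
python3 -m creep '[0,0.01,0,0, 0,0.02,-0.002,0, 0,0.02,-0.002,0]'
python3 -m creep '[0,0.01,0,0, 0,0.015,0,0, 0,0.015,0,0]'
```

```text
time_s: 6.2
position: [0.5702, -0.1851, 0.0641]
ee_rot: [[1.0, 0.008, -0.002], [0.008, -1.0, -0.004], [-0.002, 0.004, -1.0]]
wrist_force: [-0.2, 0.7, 0.6]
opening: 0.0004
time_s: 6.58
position: [0.5703, -0.1872, 0.0643]
ee_rot: [[1.0, 0.008, -0.001], [0.008, -1.0, -0.004], [-0.001, 0.004, -1.0]]
wrist_force: [0.0, 0.5, -0.7]
opening: 0.0001
time_s: 6.95
position: [0.5702, -0.1888, 0.0643]
ee_rot: [[1.0, 0.008, -0.002], [0.008, -1.0, -0.004], [-0.002, 0.004, -1.0]]
wrist_force: [0.1, 0.5, -0.3]
opening: 0.0004
```

```bash
python3 -m creep '[0,0.01,0,0, 0,0.015,0,0, 0,0.015,0,0]'
python3 -m creep '[0,0.01,0,0, 0,0.01,0,0]'
python3 -m creep '[0,0.01,0,0, 0,0.01,0,0]'
```

```text
time_s: 7.32
position: [0.5703, -0.19, 0.0643]
ee_rot: [[1.0, 0.008, -0.002], [0.008, -1.0, -0.004], [-0.002, 0.004, -1.0]]
wrist_force: [-0.9, 3.5, 2.1]
opening: 0.0001
time_s: 7.58
position: [0.5703, -0.1902, 0.0643]
ee_rot: [[1.0, 0.009, -0.002], [0.009, -1.0, -0.002], [-0.002, 0.002, -1.0]]
wrist_force: [-2.6, 7.0, 3.6]
opening: -0.0001
time_s: 7.82
position: [0.5704, -0.1902, 0.0643]
ee_rot: [[1.0, 0.01, -0.002], [0.01, -1.0, -0.001], [-0.002, 0.001, -1.0]]
wrist_force: [-2.5, 8.9, 5.5]
opening: 0.0003
```

The leaf is solid against the horn: the finger stopped at y=-0.190 with 9 N. Back off, rise and head for the tweezers.

```bash
python3 -m creep '[0,-0.1,0,0, 0,-0.3,0,0, 0,-0.4,0,0, 0,-0.4,0,0]' 
python3 -m creep '[0,0,-0.5,0, 0,-0.3,-1,0, 0,-0.8,-1,0, 0,-1,-1,0]' -1
python3 -m creep '[0,-0.5,-0.3,0.2, 0,-1,-0.4,0.4, 0,-1,-0.4,0.6, 0,-1,-0.4,0.8, 0,-1,-0.4,0.84,0,-1,-0.4,0.84]'
python3 -c "
from h import *
go(.5695,.1885,.2,-75);print(sensors.state()['joints'])
a=[cv2.resize(cap(n)['pixels'][v-30:v+30,u-20:u+20],(400,600),interpolation=cv2.INTER_CUBIC) for n,u,v in(('scene',247,163),('top',411,211))]
cv2.imwrite('pics/p2.png',np.hstack(a))
for n in('scene','top'):
    q=cloud(load(n)).reshape(-1,3);z=q[(abs(q[:,0]-.5685)<.03)&(abs(q[:,1]+.2)<.04)&(q[:,2]>.07)&(q[:,2]<.085)]*1000
    print(n,len(z),z.mean(0),z.min(0),z.max(0))
"
```

```text
time_s: 8.32
position: [0.5701, -0.1489, 0.0643]
ee_rot: [[1.0, 0.011, -0.002], [0.011, -1.0, -0.001], [-0.002, 0.001, -1.0]]
wrist_force: [-1.0, 0.0, -0.5]
opening: 0.0002
time_s: 8.82
position: [0.5694, -0.0462, 0.1645]
ee_rot: [[1.0, 0.014, -0.002], [0.014, -1.0, 0.0], [-0.002, -0.0, -1.0]]
wrist_force: [0.3, -0.2, 0.5]
opening: 0.0725
time_s: 9.57
position: [0.5681, 0.0533, 0.2043]
ee_rot: [[0.8, -0.6, -0.002], [-0.6, -0.8, -0.0], [-0.001, 0.001, -1.0]]
wrist_force: [-0.0, 0.3, -0.2]
opening: 0.0856
at [0.5681 0.0533 0.2043] yaw -36.9 rows [-0.8   -1.09   0.043] 0.847 F [-0.   0.3 -0.2] op 0.0856 t 9.575
[-47.28804977  27.592424    51.30459346 103.18290307 -24.34894144
  61.14767631 -23.91435998]
scene 66 [ 568.63430911 -204.36943489   75.85789805] [ 543.00971759 -213.73847821   70.20985045] [ 591.83456662 -199.39182848   81.94017405]
top 70 [ 569.45245511 -206.98980921   76.48632681] [ 544.69911828 -212.20031111   70.14721789] [ 593.47347744 -201.79123392   80.3149659 ]
```

View pics/p2.png

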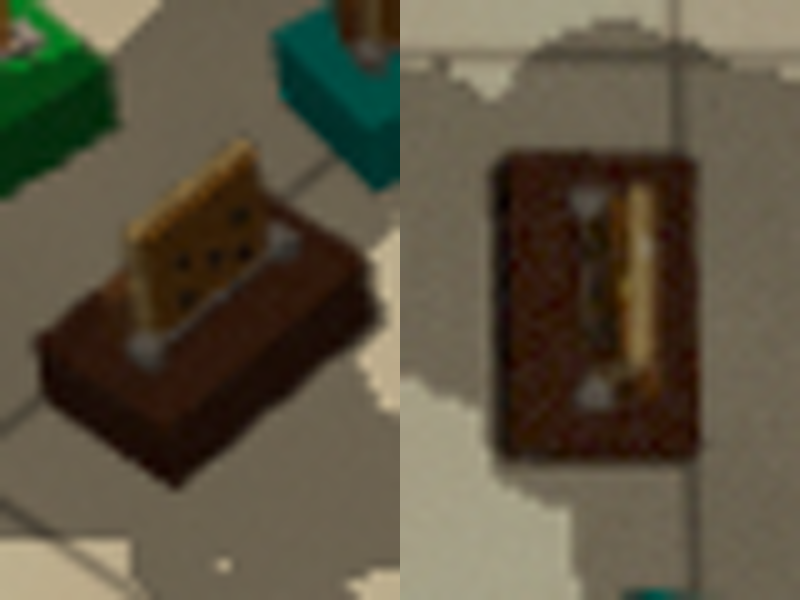

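The leaf is upright and flat on the horn. Now over the tweezers, first checking the turquoise neighbour's clearance.

```bash
python3 -m creep '[-0.4,-0.5,0,0, -0.8,-1,0,0, -0.8,-1,0,0.2, -0.8,-1,0,0.4, -0.8,-1,0,0.6, -0.8,-1,0,0.8,-0.8,-1,0,0.85,-0.8,-1,0,0.85]' -0.5 >/dev/null
python3 -c "
from h import *
go(.5695,.1885,.12,-75)
np.set_printoptions(suppress=True)
z=np.load('top.npz');c=dict(z);q=cloud(c).reshape(-1,3);b=c['pixels'].reshape(-1,3).astype(int)
R=np.array([-.259,.966,0]);
k=(q[:,2]>.02)&(q[:,2]<.13)&(b[:,0]>b[:,2]+40)&(abs(q[:,1]-.28)<.08)&(abs(q[:,0]-.57)<.08);z=q[k];print(len(z),z.min(0),z.max(0))
z=z[z[:,2]>.05];print(((z-[.5695,.1885,0])@R).min(),((z-[.5695,.1885,0])@[.966,.259,0]).min())
"
```

```text
at [0.5642 0.1812 0.2044] yaw -75.0 rows [-0.056 -0.072  0.844] 0.001 F [ 0.4 -0.3  0.3] op 0.0638 t 10.675
122 [0.54178705 0.27720707 0.03215321] [0.59298235 0.34797767 0.09805786]
0.0977634134411835 0.005439112272227335
```

```bash
python3 -m creep '[-0.055,-0.07,0.2,0, -0.055,-0.07,0.5,0, -0.055,-0.07,0.7,0, -0.055,-0.07,0.7,0]' >/dev/null
python3 -c "
from h import *
go(.5695,.1885,.073,-75)
a=[cv2.resize(cap(n)['pixels'][v-45:v+25,u-35:u+35],(600,600),interpolation=cv2.INTER_CUBIC)[:,100:500] for n,u,v in(('scene',355,230),('top',277,211))]
cv2.imwrite('pics/p3.png',np.hstack(a))"
```

```text
at [0.5688 0.1881 0.133 ] yaw -74.9 rows [-0.002 -0.01   0.6  ] 0.001 F [-0.7 -0.8  1.4] op 0.064 t 11.175
```

View pics/p3.png

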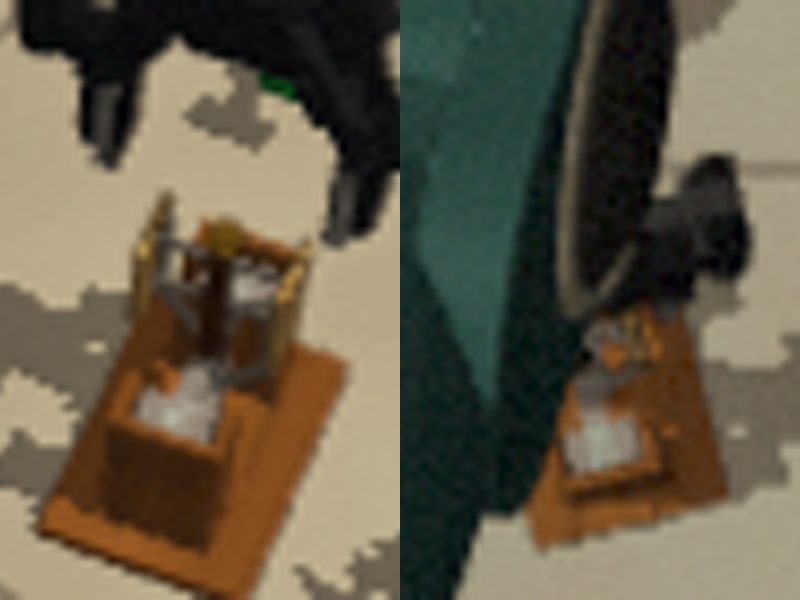

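The fingers straddle the pads squarely. Descend.

```bash
python3 -m creep '[0,-0.01,0.1,0, 0,-0.01,0.2,0, 0,-0.01,0.3,0, 0,-0.01,0.3,0]' 
python3 -m creep '[0,0,0.1,0, 0,0,0.2,0, 0,0,0.3,0, 0,0,0.3,0]'
python3 -m creep '[0,0,0,0, 0,0,0,0, 0,0,0,0, 0,0,0,0, 0,0,0,0, 0,0,0,0]' 0.6 40
python3 -c "
from h import *
go(.5695,.1885,.073,-75)
a=[cv2.resize(cap(n)['pixels'][v-45:v+25,u-35:u+35],(600,600),interpolation=cv2.INTER_CUBIC)[:,100:500] for n,u,v in(('scene',355,230),('top',277,211))]
cv2.imwrite('pics/p4.png',np.hstack(a))"
```

```text
time_s: 11.78
position: [0.5703, 0.1883, 0.104]
ee_rot: [[0.26, -0.966, -0.002], [-0.966, -0.26, -0.001], [0.0, 0.003, -1.0]]
wrist_force: [0.4, 0.2, 0.5]
opening: 0.0645
time_s: 12.28
position: [0.5698, 0.1881, 0.0731]
ee_rot: [[0.259, -0.966, -0.004], [-0.966, -0.259, -0.001], [0.0, 0.004, -1.0]]
wrist_force: [-0.0, 0.0, 0.1]
opening: 0.0641
time_s: 13.02
position: [0.5705, 0.1882, 0.0746]
ee_rot: [[0.259, -0.966, -0.002], [-0.966, -0.259, -0.0], [-0.0, 0.002, -1.0]]
wrist_force: [-5.2, -0.5, 17.4]
opening: 0.0244
at [0.5705 0.1882 0.0746] yaw -75.0 rows [-0.006  0.008  0.016] 0.001 F [-5.2 -0.5 17.4] op 0.0244 t 13.025
```

View pics/p4.png

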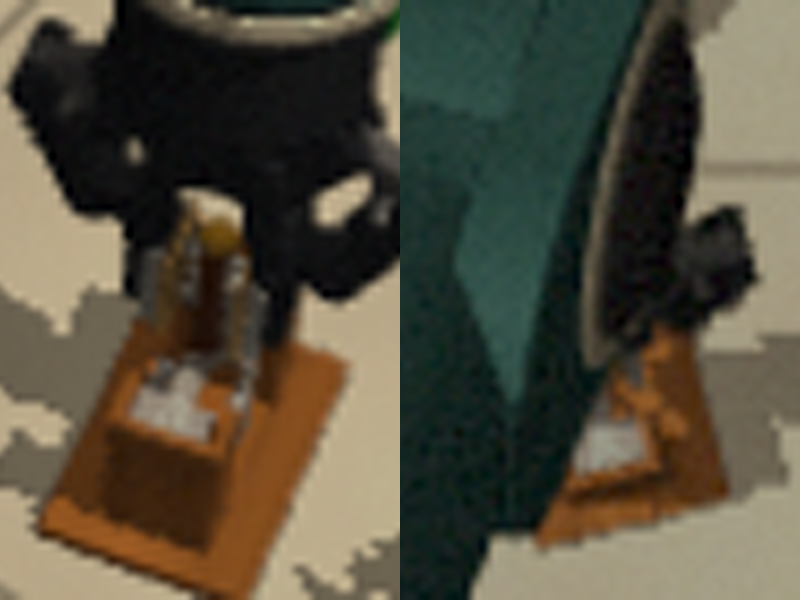

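Gripped and squeezed, with the pads near their stop. Lift slowly.

```bash
python3 -m creep '[0,0,-0.03,0, 0,0,-0.07,0, 0,0,-0.12,0, 0,0,-0.2,0, 0,0,-0.3,0, 0,0,-0.3,0]' 
python3 -m creep '[0,0,-0.2,0, 0,0,-0.5,0, 0,0,-0.8,0, 0,0,-0.8,0]'
python3 -c "
from h import *
go(.5687,-.206,.18,-89.5)
a=[cv2.resize(cap(n)['pixels'][v-60:v+20,u-35:u+35],(525,600),interpolation=cv2.INTER_CUBIC)[:,60:460] for n,u,v in(('scene',355,220),('top',277,211))]
cv2.imwrite('pics/p5.png',np.hstack(a))"
```

```text
time_s: 13.88
position: [0.5709, 0.1883, 0.1055]
ee_rot: [[0.259, -0.966, -0.001], [-0.966, -0.259, 0.0], [-0.001, 0.001, -1.0]]
wrist_force: [-0.1, -0.4, -1.7]
opening: 0.0239
time_s: 14.38
position: [0.5721, 0.1884, 0.1884]
ee_rot: [[0.259, -0.966, 0.002], [-0.966, -0.259, 0.002], [-0.001, -0.003, -1.0]]
wrist_force: [-0.4, 0.8, -1.9]
opening: 0.0247
at [0.5721 0.1884 0.1884] yaw -75.0 rows [3.8   1.055 0.076] 0.323 F [-0.4  0.8 -1.9] op 0.0247 t 14.375
```

View pics/p5.png

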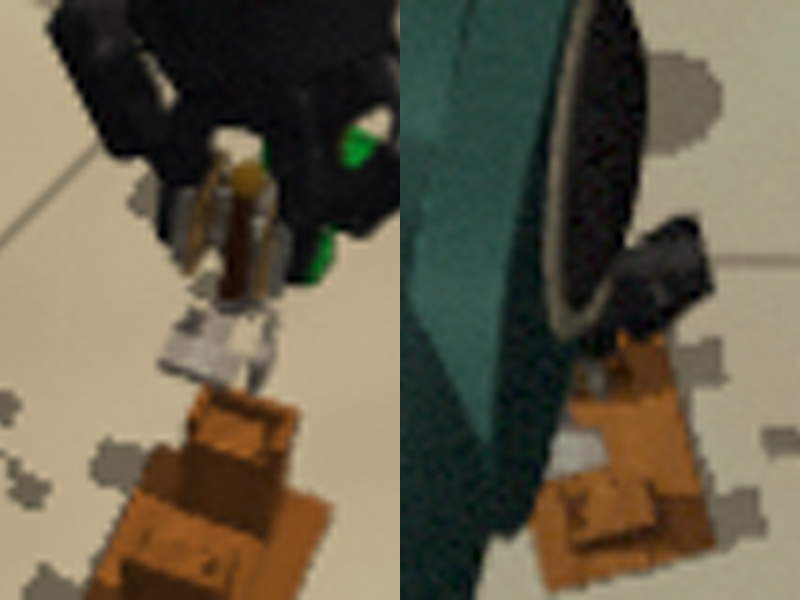

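Held upright, clear of the stand. Move to the jig.

```bash
python3 -m creep '[0.2,0.05,0,0, 0.5,0.13,0,0, 0.8,0.22,0,0, 0.95,0.26,0,0]' >/dev/null
python3 -m creep '[0.3,0.08,0,0, 0.6,0.16,0,0, 0.95,0.26,0,0, 0.95,0.26,0,0]' >/dev/null
python3 -m creep '[0.3,0.08,0,0, 0.6,0.16,0,0, 0.95,0.26,0,0, 0.95,0.26,0,0]' >/dev/null
python3 -m creep '[0.3,0.08,0,0.1, 0.5,0.15,0,0.2, 0.7,0.2,0,0.3, 0.9,0.26,0,0.32, 0.9,0.26,0,0.32]'
python3 -c "
from h import *
go(.5687,-.206,.15,-89.5)"
```

```text
time_s: 16.6
position: [0.5643, -0.21, 0.1857]
ee_rot: [[-0.003, -1.0, -0.002], [-1.0, 0.003, -0.002], [0.002, 0.002, -1.0]]
wrist_force: [-0.4, -0.2, -0.2]
opening: 0.0241
at [ 0.5643 -0.21    0.1857] yaw -90.1 rows [-0.041 -0.044  0.357] -0.014 F [-0.4 -0.2 -0.2] op 0.0241 t 16.6
```

```bash
python3 -m creep '[-0.04,-0.045,0.1,-0.014, -0.04,-0.045,0.25,-0.014, -0.04,-0.045,0.38,-0.014, -0.04,-0.045,0.38,-0.014]'
python3 -c "
from h import *
go(.5687,-.206,.1176,-89.5)
a=[cv2.resize(cap(n)['pixels'][v-35:v+15,u-25:u+25],(600,600),interpolation=cv2.INTER_CUBIC)[:,100:500] for n,u,v in(('scene',247,163),('top',411,211))]
cv2.imwrite('pics/p6.png',np.hstack(a))"
```

```text
time_s: 17.1
position: [0.5682, -0.2057, 0.1464]
ee_rot: [[0.008, -1.0, -0.004], [-1.0, -0.008, -0.001], [0.001, 0.004, -1.0]]
wrist_force: [-0.7, -0.1, -0.8]
opening: 0.0243
at [ 0.5682 -0.2057  0.1464] yaw -89.5 rows [ 0.003 -0.006  0.288] -0.0 F [-0.7 -0.1 -0.8] op 0.0243 t 17.1
```

View pics/p6.png

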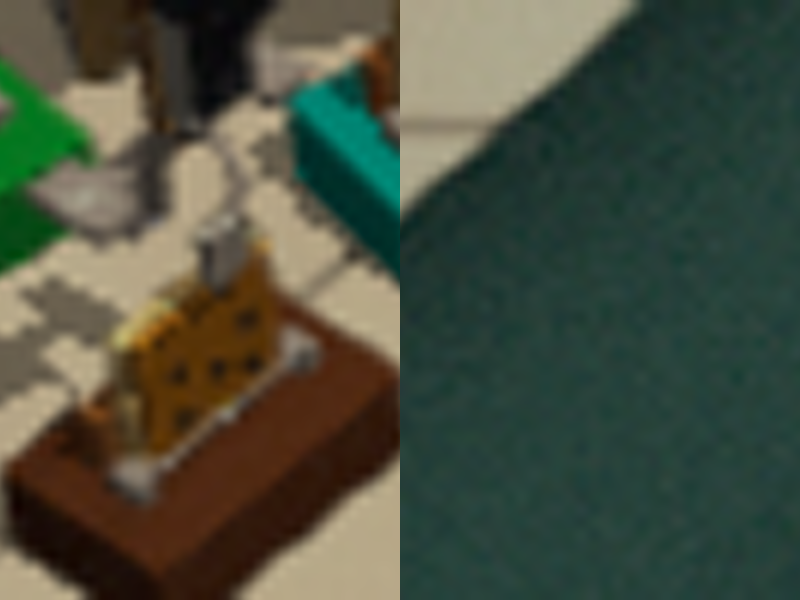

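Run:
```python
from h import *
np.set_printoptions(suppress=True,linewidth=200)
c=load('scene');P=cloud(c)*1000
for v in range(140,156):
    print(v,[f"{P[v,u,0]:.0f},{P[v,u,1]:.0f},{P[v,u,2]:.0f}|{c['pixels'][v,u].tolist()}" for u in range(246,254)] if v in(146,148,150) else '')
q=P.reshape(-1,3);b=c['pixels'].reshape(-1,3).astype(int)
k=(abs(q[:,0]-569)<45)&(abs(q[:,1]+206)<30)&(q[:,2]>82)&(q[:,2]<150)
for z0 in range(82,150,6):
    z=q[k&(q[:,2]>=z0)&(q[:,2]<z0+6)]
    if len(z):print(z0,len(z),'x',z[:,0].min().round(),z[:,0].max().round(),'y',np.sort(z[:,1]).round())
```

```text
140 
141 
142 
143 
144 
145 
146 ['499,-281,-0|[129, 159, 174]', '497,-279,-1|[106, 128, 140]', '562,-199,101|[115, 133, 142]', '564,-193,106|[125, 142, 148]', '560,-193,103|[66, 80, 88]', '488,-270,-2|[100, 126, 140]', '485,-268,-3|[132, 164, 179]', '488,-261,3|[134, 165, 181]']
147 
148 ['508,-272,3|[93, 116, 126]', '574,-191,107|[55, 63, 68]', '569,-193,102|[72, 81, 90]', '567,-190,102|[67, 77, 84]', '562,-192,97|[67, 80, 91]', '559,-190,96|[57, 96, 121]', '547,-200,80|[79, 134, 166]', '494,-256,2|[132, 164, 179]']
149 
150 ['563,-209,79|[88, 120, 137]', '571,-195,94|[54, 60, 66]', '571,-192,96|[71, 82, 90]', '566,-192,92|[63, 75, 85]', '564,-190,92|[37, 62, 86]', '552,-200,76|[16, 54, 91]', '549,-199,74|[48, 76, 102]', '498,-252,-0|[108, 138, 153]']
151 
152 
153 
154 
155 
82 1 x 585.0 585.0 y [-204.]
88 14 x 559.0 573.0 y [-219. -219. -219. -218. -218. -216. -195. -194. -192. -192. -192. -192. -192. -190.]
94 6 x 559.0 571.0 y [-217. -215. -193. -192. -192. -190.]
100 16 x 558.0 574.0 y [-220. -218. -218. -218. -216. -216. -215. -199. -193. -193. -193. -193. -191. -190. -189. 
[... 186 characters left out ...]
 -218. -216. -213. -213. -212. -212. -210. -209. -209. -208. -206. -206. -206. -205. -205. -204. -204. -204. -203. -203. -203. -203. -203. -202. -202. -202. -202. -202. -201. -201. -200.
 -200. -200. -200. -199. -199. -197. -197. -196. -196. -195. -195. -195. -195. -194. -194. -193. -192.]
130 41 x 532.0 602.0 y [-216. -214. -214. -211. -211. -210. -209. -209. -209. -208. -207. -207. -207. -207. -206. -205. -205. -205. -204. -204. -204. -204. -203. -202. -202. -201. -201. -200. -200. -200. -200. -200. -197.
 -197. -196. -195. -195. -194. -193. -192. -192.]
136 1 x 570.0 570.0 y [-210.]
142 7 x 565.0 578.0 y [-220. -217. -209. -206. -194. -190. -189.]
148 3 x 569.0 578.0 y [-217. -217. -192.]
```

Scene depth shows both jaws: inner gap at y about -218…-196 mm and the stack at -211…-201. Centred, tip about z 88–89. Lower.

```bash
python3 -m creep '[0,-0.01,0.05,0, 0,-0.01,0.1,0, 0,-0.01,0.14,0, 0,-0.01,0.14,0]'
python3 -m creep '[0,0,0.05,0, 0,0,0.1,0, 0,0,0.15,0, 0,0,0.15,0]'
python3 -c "
from h import *
go(.5687,-.206,.1176,-89.5)
a=[cv2.resize(cap(n)['pixels'][v-35:v+15,u-25:u+25],(600,600),interpolation=cv2.INTER_CUBIC) for n,u,v in(('scene',247,163),)]
cv2.imwrite('pics/p7.png',np.hstack(a))"
```

```text
time_s: 17.7
position: [0.5696, -0.2062, 0.1334]
ee_rot: [[0.008, -1.0, -0.002], [-1.0, -0.008, -0.002], [0.002, 0.002, -1.0]]
wrist_force: [0.2, 0.1, -0.6]
opening: 0.0242
time_s: 18.2
position: [0.5693, -0.2062, 0.118]
ee_rot: [[0.008, -1.0, -0.003], [-1.0, -0.008, -0.002], [0.002, 0.003, -1.0]]
wrist_force: [0.5, 0.5, -0.9]
opening: 0.0241
at [ 0.5693 -0.2062  0.118 ] yaw -89.5 rows [-0.002  0.006  0.004] -0.001 F [ 0.5  0.5 -0.9] op 0.0241 t 18.2
```

View pics/p7.png

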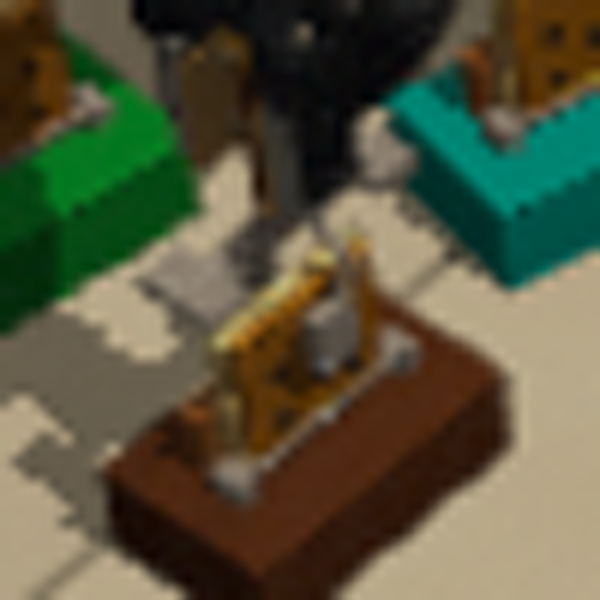

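The jaws are astride the stack, well down, with no contact force. Release in stages.

```bash
python3 -m creep '[0,0,0,0, 0,0,0,0, 0,0,0,0]' 0.2
python3 -m creep '[0,0,0,0, 0,0,0,0, 0,0,0,0]' 0
python3 -m creep '[0,0,0,0, 0,0,0,0, 0,0,0,0, 0,0,0,0]' -0.6
```

```text
time_s: 18.62
position: [0.5695, -0.2063, 0.1183]
ee_rot: [[0.008, -1.0, -0.003], [-1.0, -0.008, -0.002], [0.002, 0.003, -1.0]]
wrist_force: [0.7, 0.1, -0.9]
opening: 0.0342
time_s: 19.0
position: [0.5695, -0.2063, 0.1184]
ee_rot: [[0.008, -1.0, -0.003], [-1.0, -0.008, -0.002], [0.002, 0.003, -1.0]]
wrist_force: [0.2, -0.8, -0.0]
opening: 0.0425
time_s: 19.5
position: [0.5695, -0.2063, 0.1184]
ee_rot: [[0.008, -1.0, -0.003], [-1.0, -0.008, -0.002], [0.002, 0.003, -1.0]]
wrist_force: [-0.1, -0.6, 0.1]
opening: 0.068
```

Released. Retreat straight up, then aside to look.

```bash
python3 -m creep '[0,0,-0.05,0, 0,0,-0.2,0, 0,0,-0.4,0, 0,0,-0.7,0, 0,0,-1,0, 0,0,-1,0]'
python3 -m creep '[-0.3,0,-0.2,0, -0.7,0,-0.3,0, -1,0,-0.3,0, -1,0,-0.3,0]' >/dev/null
python3 -m creep '[-0.3,0,0,0, -0.7,0,0,0, -1,0,0,0, -1,0,0,0]'
python3 - <<'E'
from h import *
a=[cv2.resize(cap(n)['pixels'][v-35:v+15,u-25:u+25],(600,600),interpolation=cv2.INTER_CUBIC)[:,100:500] for n,u,v in(('scene',247,163),('top',411,211))]
cv2.imwrite('pics/p8.png',np.hstack(a))
for n in('scene','top'):
    q=cloud(load(n)).reshape(-1,3)*1000
    k=(abs(q[:,0]-569)<45)&(abs(q[:,1]+206)<35)
    for lo,hi in((60,85),(94,104),(118,132),(136,154),(154,175)):
        z=q[k&(q[:,2]>lo)&(q[:,2]<hi)]
        if len(z):print(n,lo,len(z),'min',z.min(0).round(),'max',z.max(0).round(),'mean',z.mean(0).round())
E
```

```text
time_s: 20.25
position: [0.5706, -0.2067, 0.2216]
ee_rot: [[0.008, -1.0, 0.001], [-1.0, -0.008, -0.002], [0.002, -0.001, -1.0]]
wrist_force: [0.3, 0.2, -0.0]
opening: 0.0685
time_s: 21.25
position: [0.5689, -0.0026, 0.251]
ee_rot: [[0.014, -1.0, 0.001], [-1.0, -0.014, -0.001], [0.001, -0.001, -1.0]]
wrist_force: [0.4, -0.2, 0.1]
opening: 0.0683
scene 60 108 min [ 542. -218.   60.] max [ 595. -194.   85.] mean [ 571. -204.   74.]
scene 94 49 min [ 533. -216.   94.] max [ 604. -194.  104.] mean [ 577. -203.  102.]
scene 118 46 min [ 556. -227.  121.] max [ 581. -184.  132.] mean [ 571. -203.  127.]
scene 136 86 min [ 553. -228.  136.] max [ 582. -184.  154.] mean [ 570. -204.  146.]
scene 154 39 min [ 557. -227.  154.] max [ 581. -183.  167.] mean [ 568. -203.  159.]
top 60 23 min [ 550. -208.   60.] max [ 576. -198.   80.] mean [ 561. -203.   73.]
top 94 65 min [ 535. -221.   99.] max [ 606. -195.  104.] mean [ 577. -207.  103.]
top 118 27 min [ 557. -224.  119.] max [ 580. -188.  132.] mean [ 567. -206.  128.]
top 136 58 min [ 557. -229.  136.] max [ 582. -187.  154.] mean [ 568. -209.  148.]
top 154 43 min [ 556. -227.  154.] max [ 581. -188.  168.] mean [ 569. -205.  159.]
```

View pics/p8.png

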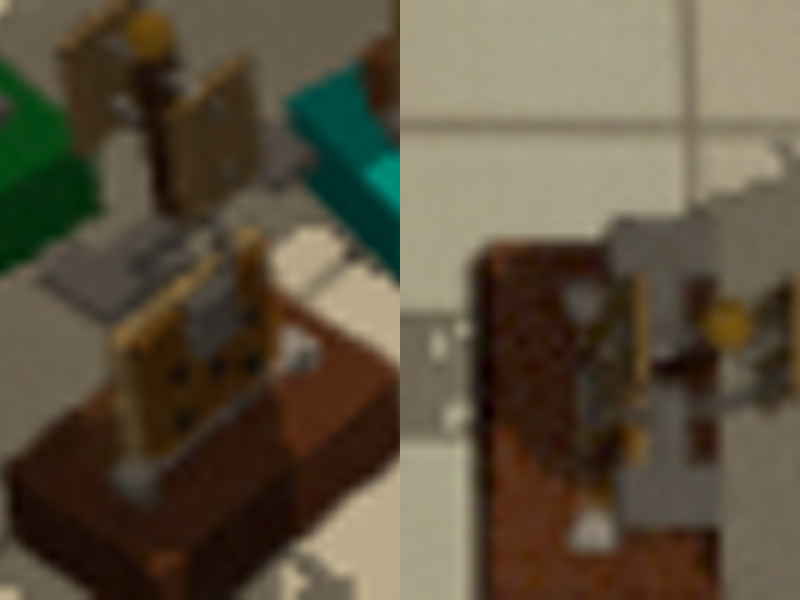

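The tweezers stand upright, clamped on the stack. The ears span x 533–604 mm (centre 569), and their top at 103 mm puts the tips about 15 mm below the edge. The pads sit symmetrically about y ≈ -206. Handing in.

```bash
python3 -c "
from rig import finish_job,sensors
print(finish_job(),sensors.state()['time_s'])"
```

```text
the job is handed in; nothing more can be done
the job is handed in; nothing more can be done
```

The template leaf now stands against the horn, with the tweezers clamped upright over both at mid-edge. I handed the job in at about 21 s on the robot clock.

- **Leaf:** I pushed it up along its arc with the shut fingers until it met the horn solidly, at about 9 N. A picture afterwards showed it flat and upright.
- **Tweezers:** I squeezed them on their stand, lifted them straight up and lowered the open jaws astride the stack without touching it. Then I let go in stages and backed off upward.
- **Last check:** Both cameras showed the tweezers upright after release. The ears are centred at x ≈ 0.569 m, and the jaws reach about 15 mm below the top edge. The pads are symmetric about the stack, about 39–45 mm apart depending on the height band and camera (39 mm expected when clamped).

- **Disagreement:** The gripper read 24 mm at full squeeze, where the tweezers' stop should give 28 mm. The jaw gap still measured about 21–22 mm, so they were fully open.
- **Not checked:** I did not measure the bystanders again at the end. I measured clearance only to the turquoise tweezers. The force readings, taken at the end of each move, showed no contact other than with the leaf and the tweezers.

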